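Latch the bedside box

TASK

Shut the wooden box on the stool with its draw latch: take the wire loop by its thumb bar, gently lower it behind the keeper hooks on the sliding lid and draw it back under their lips without forcing it, let go, and then push the lever over, past centre, until it lies flat and holds the lid drawn in. Never lean hard on the loop or the lever, and leave everything else on the stool standing where it is.

Things in the scene. Friction and masses are not known exactly. Their poses are not given: they have to be found in the camera images.
- box: Light wooden box, 280 x 150 mm, 62 mm high, fixed to the stool. Origin: middle of its underside; z up, x along its length from latch to keeper. A fixed deck forms the top from x -140 to +15 mm, the sliding lid the rest. The lever's pivot axis (along y) is at x -30, z 78 mm.
- lid: Sliding wooden lid, top 62 mm above the stool, moves along box x only. Origin: on its top face at y 0, at box x +46 mm when at rest, below the nominal place of the seated cross wire. A soft seal springs it out: pulling it in (to -x) takes about 3.5 N per mm; it cannot go farther out. Carries the steel keeper.
- keeper_mark (a point): Lid point 8 mm over its top: nominal centre of the seated cross wire. All of the keeper may truly sit up to 6 mm off along x (screw slots; fixed, unmeasured). From here, nominal: two hooks at y +-15, 9 wide: flat top z +7 from x -13 to the lip at x +3, lip underside z +4, wall under it at x -2.5; plate top z -2.5; a 7 mm gap; two backstop blocks at y +-15, x +10 to +20, top z +11.5 (mm).
- lever: Flat steel lever, 24 mm wide, 6 mm thick. Origin: on its pivot. Its z tilts from vertical about box y by the opening angle: 0 flat and shut (handle along -x, 16 mm above the deck), 1.57 upright, stop at 2.1 (leaning to the keeper). Stiff, stays where left. Dead centre about 0.2 rad before flat, then it snaps shut; hooked, the push peaks at 4 to 15 N, 42 mm from the pivot.
- lever_end (a point): Middle of the lever's free end, 55 mm from its pivot (own x -55 mm).
- loop: The latch's wire loop, carried by the lever: pivoted at the lever's own x -23.9, z -2.4 mm (this origin). Own x runs along its two side wires (y +-26 mm, 5 mm thick) to the cross wire. Starts raised clear of the keeper; stiff, stays where left. Turning the lever over drags the cross wire up a little, so it stays hooked only if drawn back under the lips.
- cross_wire (a point): Middle of the loop's cross wire: round, 5 mm thick, 52 mm long along y, at own x 90 mm of the loop. Seated, its centre is 8 mm above the lid's top, against the hooks' walls under their lips.
- thumb_bar (a point): Middle of the thumb bar: round black grip, 10 mm thick, 26 mm long along y, on an 8 mm wide stem rising 26 mm from the cross wire and leaning back 0.25 rad in the loop's own frame (own x 83.6, z 25.2 mm). It spins freely on its axis. Pulled towards +x, the lever follows.
- glass: Steel drinking glass, 68 mm wide, 100 mm high, beside the box; bystander. Origin under its middle.
- bowl: Green ceramic bowl of hair pins, 100 mm wide, 38 mm high, beside the box; bystander. Origin under its middle.
- spec_holder: Wooden spectacle holder, 75 x 60 mm, 100 mm high; bystander. Origin under its middle.
- tube_box: Upright yellow tube-shaped plastic box, 51 mm wide, 165 mm high; bystander. Origin under its middle.
- hairbrush: Hairbrush, 200 mm long, lying; bystander. Origin under its middle.
- clock: White alarm clock, 40 x 90 mm, 82 mm high; bystander. Origin under its middle.

How it is judged (in metres and radians):
On the way, in this order (a step that is already met when the one before it is completed fails the run):
1. the loop's cross wire is down behind the keeper hooks and the fingers have let go of it, the lever still open (z of cross_wire in the frame of lid below 0.0115 m and x of cross_wire in the frame of lid between -0.008 and 0.0145 m and contact force between the fingers and loop below 0.1 N and angle between lever's own z axis and vertical above 0.6 rad), for 0.2 s.
2. the lever is flat with the loop under the lips and the lid drawn in (z of cross_wire in the frame of lid below 0.0115 m and x of cross_wire in the frame of lid between -0.008 and 0.008 m and angle between lever's own z axis and vertical below 0.08 rad and x of lid in the frame of box below 0.0435 m), for 0.2 s.
At the end, for the whole second after the job is handed in: The lever lies flat within 0.08 rad and still, the cross wire is under the keeper's lips (centre less than 11.5 mm above the lid, x -8 to +8 mm of the lid's origin), and the lid is drawn in by at least 2.5 mm (all of step 2 and angular speed of lever below 0.1 rad/s); the robot touches nothing.
It fails at once if the loop is pressed or pulled against the keeper or lid with more than 12 N while the fingers hold it (contact force between loop and lid above 12 N and contact force between the fingers and loop above 8 N).
It fails at once if the lever is pushed with more than 25 N (contact force between the fingers and lever above 25 N and contact force between the fingers and loop below 8 N).
It fails at once if another thing on the stool is shifted by more than 25 mm (distance of any of glass, bowl, spec_holder, tube_box, hairbrush, clock from where it was at the start of the episode above 0.025 m).
It also fails if it takes over 51 s, if anything falls off the work surface, if the arm or the gripper's body presses on something with over 40 N, if the wrist force passes 120 N, or if a joint passes its speed limit or range.

ROBOT

A 6-joint arm with a two-finger parallel gripper is mounted at the origin on the work surface. World frame = base frame: x ahead of the robot, y to its left, z up, the work surface at z = 0. Lengths are in mm, angles in rad, forces in N, time in s.
With the tool pointing down it reaches from about 350 to 875 mm from the base axis. Payload 4.2 kg.
Tool frame: the origin (TCP) lies at the very end of the fingers, on their centre line; the grasp point (between the pads) lies 19 mm behind it; z points along the fingers, y is the direction in which the jaws open and shut (so a half turn about z gives the same grasp; the last joint's range is limited). The gripper opens to 85 mm and grips with 20 to 120 N. Pads are 22 mm wide; open, the fingers measure 114 mm over their backs; the gripper's body (76 mm by 85 mm) begins 54 mm behind the grasp point. The pads swing forward as they close: fully open they stand 13 mm farther back than shut.
Start: joints at [-1.032, 0.385, 0.008, 0, -1.194, -0.259], TCP at [172.618, -600.668, 231.312] pointing down, gripper open.
Joint ranges: [-3.14, 3.14], [-1.21, 2.06], [-1.07, 1.41], [-3.16, 2.05], [-2.99, -0.16], [-3.1, 3.1]. Speed limits (rad/s): [2.79, 2.79, 3.14, 3.14, 3.14, 3.14].

INTERFACE

Orientations are given as a unit quaternion [x, y, z, w].
In Python, from bench import read_state, get_image, camera_params, job_done gives the robot as it stands.
- The arm moves only by the tool send_rows, never from a script. Its arguments are lists of equal length, an entry for each row: "translation": the shift along the tool's x, y, z in m, a list of three; "yaw": the turn about the tool's z in degrees; "fingers": the closure in counts, from 0 (fully open) to 255 (shut). A call has 1 to 12 rows; each row is the pose to reach, as a shift and turn from the pose measured when the call began, along the tool's axes at that moment; what a row does not reach only later rows make up. A row lasts 1/10 s, in which the tool goes at most 50 mm and 8.59 degrees, less where a joint would pass 70% of its speed; a pose out of reach is approached as far as the arm can. A call with a gripper value outside its range is refused whole. The fingers move at their own pace and stop on an object; the grip force is fixed at half the most. Time passes only in rows, so rows that repeat a pose let the fingers close. It gives the time, the measured TCP pose, the force and the opening at its end, in the units of the state.
- read_state(): the state, without advancing time (a new reading comes with each control period).
- get_image(name): name is "scene" or "top" or "wrist"; returns the picture (420x560x3 uint8, blue, green, red); there is no depth.
- camera_params(name): a dict with "mtx" (3x3 intrinsics, pixels), "rvec" (rotation vector, rad) and "tvec" (3), from world to camera coordinates, as OpenCV has them; the wrist camera has in their place "tool_from_camera" (4x4, takes a point from camera to tool coordinates, whose origin is the TCP and whose axes are the flange's). Camera axes: x right, y down, z forward; pixel columns grow to the right and rows downward; lengths in mm; the calibration is good to about 2 mm. A picture is of the moment at which its call begins: read the wrist's pose just before it. camera_params takes no time and is no camera call.
- job_done(): hands the job in, once; it reports no verdict.
The state is a dict: "clock": time; "joints": joint angles; "joint_vel": joint speeds; "joint_efforts": joint torques, N m; "position": TCP position; "ee_rot": TCP orientation; "contact_force": force on the tool from outside, world axes, zero at the start; "wrist_torque": the same for the moment, N m; "gripper_width": finger opening in mm.
Only numpy, scipy, OpenCV 4.12 (cv2) and the standard library are available. Lean on these libraries where they do the work, as an engineer would, in place of code of your own. Each camera call takes 0.05 s, during which the arm holds its last target.

## Working session

There is one attempt and no reset: what is moved stays moved. The work goes in short steps, Python scripts to look and compute and a tool call to move; the robot and the scene stay as the last step left them, time stands still between calls to the robot, and variables do not carry over. Pictures are saved under pics/ and viewed, and the job is handed in when it is done.

Besides the shell and the picture viewer there is one more tool, called after "Emit:" as name([rows], argument=value, ...), one row to a line, values as JSON. send_rows: Moves the arm, as the interface text tells. Its arguments: {"type":"object","properties":{"translation":{"type":"array","items":{"type":"array","items":{"type":"number"}}},"yaw":{"type":"array","items":{"type":"number"}},"fingers":{"type":"array","items":{"type":"number"}}},"required":["translation","yaw","fingers"]}

```bash
ls; mkdir -p pics; cat > h.py <<'E'
import numpy as np, cv2, json
from bench import read_state, get_image, camera_params, job_done
def snap(n,f):
    im=get_image(n); cv2.imwrite('pics/'+f+'.png',im); return im
E
python3 - <<'E'
from h import *
for n in ['scene','top','wrist']:
    snap(n,n+'0'); print(n,camera_params(n))
print(read_state())
E
```

```text
pics
scene {'mtx': array([[528.50107366,   0.        , 274.9700186 ],
       [  0.        , 528.50107366, 208.34628728],
       [  0.        ,   0.        ,   1.        ]]), 'rvec': array([ 0.86917314,  2.71877994, -0.82197156]), 'tvec': array([ 442.56399475, -184.92351443, 1584.59123981])}
top {'mtx': array([[521.77866497,   0.        , 280.23561964],
       [  0.        , 521.77866497, 211.16624714],
       [  0.        ,   0.        ,   1.        ]]), 'rvec': array([ 2.18332188, -2.18659412,  0.0511721 ]), 'tvec': array([ -24.57302072,  501.53863709, 1518.76589304])}
wrist {'mtx': array([[339.7693834 ,   0.        , 278.91807997],
       [  0.        , 339.7693834 , 208.78883118],
       [  0.        ,   0.        ,   1.        ]]), 'tool_from_camera': array([[ 9.29644394e-04, -9.50072267e-01, -3.12028561e-01,
         7.96629622e+01],
       [ 9.99999442e-01,  1.03982931e-03, -1.86742888e-04,
         8.81575399e-01],
       [ 5.01875682e-04, -3.12028213e-01,  9.50072704e-01,
        -1.42712155e+02],
       [ 0.00000000e+00,  0.00000000e+00,  0.00000000e+00,
         1.00000000e+00]])}
{'clock': 0.15, 'joints': array([-1.03236130e+00,  3.85381122e-01,  6.94917944e-03, -3.57781789e-04,
       -1.19399631e+00, -2.58595382e-01]), 'joint_vel': array([ 0.0001057 , -0.00170155,  0.0053885 ,  0.00120345,  0.00065216,
        0.00011401]), 'joint_efforts': array([ 1.04092030e-04, -3.92677903e+01,  1.88582486e+01,  4.18863684e+00,
       -3.39612387e-03,  1.69705551e-06]), 'position': array([ 172.52001877, -600.26454299,  230.47498818]), 'ee_rot': array([-1.39398358e-01,  9.90236035e-01,  8.16548234e-04, -1.63376959e-04]), 'contact_force': array([-0.05140182, -0.27968668, -0.21952219]), 'wrist_torque': array([ 0.0122654 , -0.01472851,  0.01382302]), 'gripper_width': 85.03669238314988}
```

View pics/scene0.png

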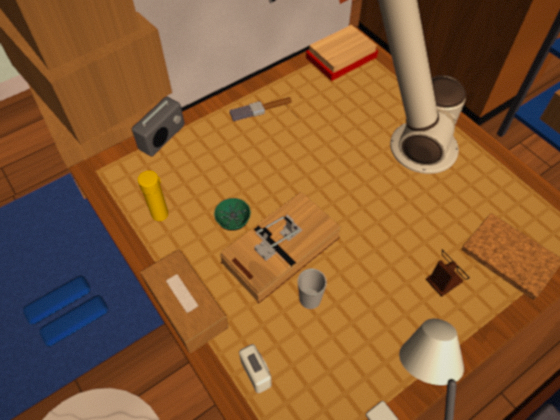

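View pics/top0.png

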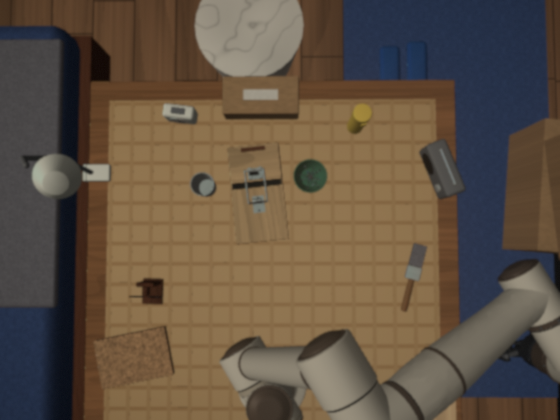

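View pics/wrist0.png

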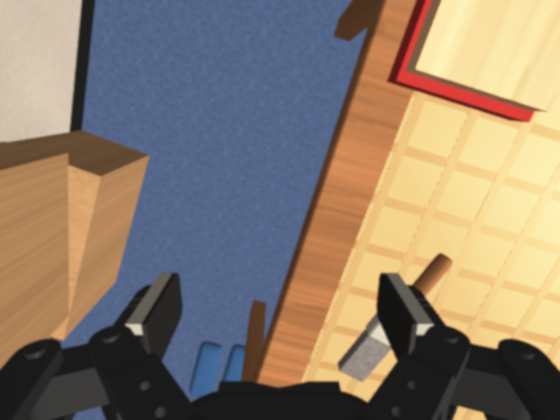

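```bash
python3 - <<'E'
from h import *
t=cv2.imread('pics/top0.png')[130:260,180:340]; cv2.imwrite('pics/t0z.png',cv2.resize(t,None,fx=5,fy=4.6,interpolation=cv2.INTER_CUBIC)) if 0 else cv2.imwrite('pics/t0z.png',cv2.resize(t,(640,520),interpolation=cv2.INTER_CUBIC))
t=cv2.imread('pics/scene0.png')[180:310,190:350]; cv2.imwrite('pics/s0z.png',cv2.resize(t,(640,520),interpolation=cv2.INTER_CUBIC))
E
cat >> h.py <<'E'
def ray(n,uv):
    p=camera_params(n); R=cv2.Rodrigues(p['rvec'])[0]; C=-R.T@p['tvec']
    d=R.T@np.linalg.inv(p['mtx'])@np.array([uv[0],uv[1],1.]); return C,d/np.linalg.norm(d)
def onz(n,uv,z):
    C,d=ray(n,uv); return C+d*(z-C[2])/d[2]
def proj(n,P):
    p=camera_params(n); return cv2.projectPoints(np.array(P,float).reshape(-1,1,3),p['rvec'],p['tvec'],p['mtx'],None)[0][:,0]
from scipy.spatial.transform import Rotation as Ro
def wcam(st):
    T=np.eye(4);T[:3,:3]=Ro.from_quat(st['ee_rot']).as_matrix();T[:3,3]=st['position']
    p=camera_params('wrist'); return T@p['tool_from_camera'],p['mtx']
def wray(st,uv):
    T,K=wcam(st); d=T[:3,:3]@np.linalg.inv(K)@np.array([uv[0],uv[1],1.]); return T[:3,3],d/np.linalg.norm(d)
def wonz(st,uv,z):
    C,d=wray(st,uv); return C+d*(z-C[2])/d[2]
def wproj(st,P):
    T,K=wcam(st); M=np.linalg.inv(T); return cv2.projectPoints(np.array(P,float).reshape(-1,1,3),cv2.Rodrigues(M[:3,:3])[0],M[:3,3],K,None)[0][:,0]
def tri(rays):
    A=np.zeros((3,3));b=np.zeros(3)
    for C,d in rays:
        Q=np.eye(3)-np.outer(d,d);A+=Q;b+=Q@C
    return np.linalg.solve(A,b)
E
```

```text
(no output)
```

View pics/t0z.png

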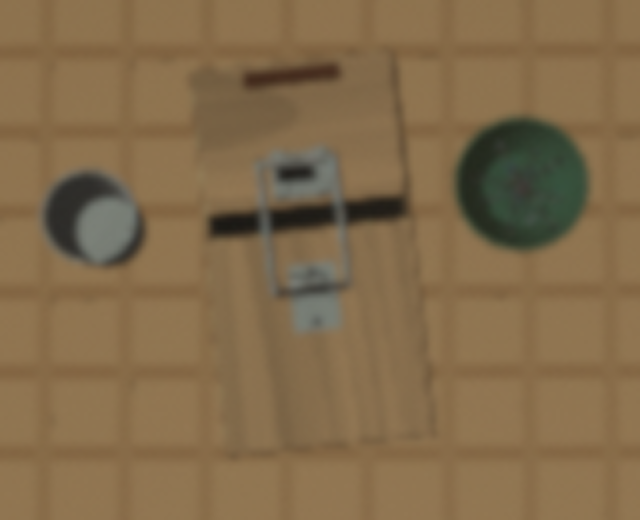

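View pics/s0z.png

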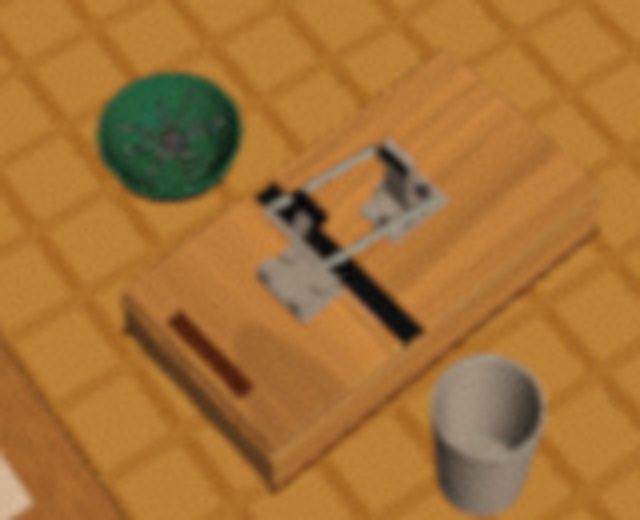

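```bash
python3 - <<'E'
from h import *
for c in [(192,72),(395,55),(433,435),(226,455),(208,228),(405,205)]:
    uv=(180+c[0]/4,130+c[1]/4); print(c,onz('top',uv,62).round(1))
for c in [(125,300),(275,475),(598,190),(440,55)]:
    uv=(190+c[0]/4,180+c[1]/4); print(c,onz('scene',uv,62).round(1))
print(onz('top',(180+90/4,130+215/4),0), onz('top',(180+522/4,130+185/4),30))
E
```

```text
(192, 72) [680.8 124.   62. ]
(395, 55) [692.6 -21.9  62. ]
(433, 435) [420.2 -48.6  62. ]
(226, 455) [406.2  98.4  62. ]
(208, 228) [568.2 111.9  62. ]
(405, 205) [584.3 -28.9  62. ]
(125, 300) [701.3  -6.9  62. ]
(275, 475) [691.6 144.   62. ]
(598, 190) [411.5 101.7  62. ]
(440, 55) [430.4 -42.   62. ]
[584.73536833 206.64145768   0.        ] [ 602.54206917 -113.99193964   30.        ]
```

Emit:
send_rows([
  [-0.539,0.509,-0.05],
  [-0.539,0.509,-0.05],
  [-0.539,0.509,-0.05],
  [-0.539,0.509,-0.05],
  [-0.539,0.509,-0.05],
  [-0.539,0.509,-0.05],
  [-0.539,0.509,-0.05],
  [-0.539,0.509,-0.05],
  [-0.539,0.509,-0.05],
  [-0.539,0.509,-0.05],
  [-0.539,0.509,-0.05],
  [-0.539,0.509,-0.05],
], yaw=[-79.5,-79.5,-79.5,-79.5,-79.5,-79.5,-79.5,-79.5,-79.5,-79.5,-79.5,-79.5], fingers=[0,0,0,0,0,0,0,0,0,0,0,0])

```text
clock: 1.35
position: [477.7, -83.3, 271.9]
ee_rot: [0.741, -0.672, -0.001, -0.001]
contact_force: [1.4, -0.9, 1.0]
gripper_width: 85.4
```

Emit:
send_rows([
  [-0.113,-0.084,-0.018],
  [-0.113,-0.084,-0.018],
  [-0.113,-0.084,-0.018],
  [-0.113,-0.084,-0.018],
  [-0.113,-0.084,-0.018],
  [-0.113,-0.084,-0.018],
], yaw=[0,0,0,0,0,0], fingers=[0,0,0,0,0,0])

```text
clock: 1.95
position: [549.7, 36.6, 289.7]
ee_rot: [0.74, -0.672, -0.001, -0.0]
contact_force: [0.0, -0.3, 0.3]
gripper_width: 85.2
```

```bash
python3 - <<'E'
from h import *
import pickle
s=read_state(); im=snap('wrist','w1'); pickle.dump(s,open('s_w1.pkl','wb')); print(s['position'],s['ee_rot'],s['clock'],s['joints'],s['contact_force'])
E
```

```text
[549.73339006  36.62345603 289.65630872] [ 7.40329423e-01 -6.72243492e-01 -1.01607741e-03 -7.07091177e-06] 1.95 [ 0.3597693   0.22242236 -0.07581169 -0.00189803 -1.2734774  -0.2628871 ] [ 0.02957713 -0.26944203  0.29131571]
```

View pics/w1.png

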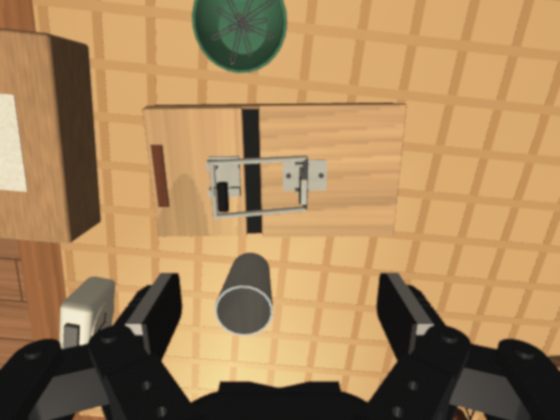

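```bash
python3 - <<'E'
from h import *
t=cv2.imread('pics/w1.png')[140:240,180:340]; cv2.imwrite('pics/w1z.png',cv2.resize(t,(800,500),interpolation=cv2.INTER_CUBIC))
E
```

```text
(no output)
```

View pics/w1z.png

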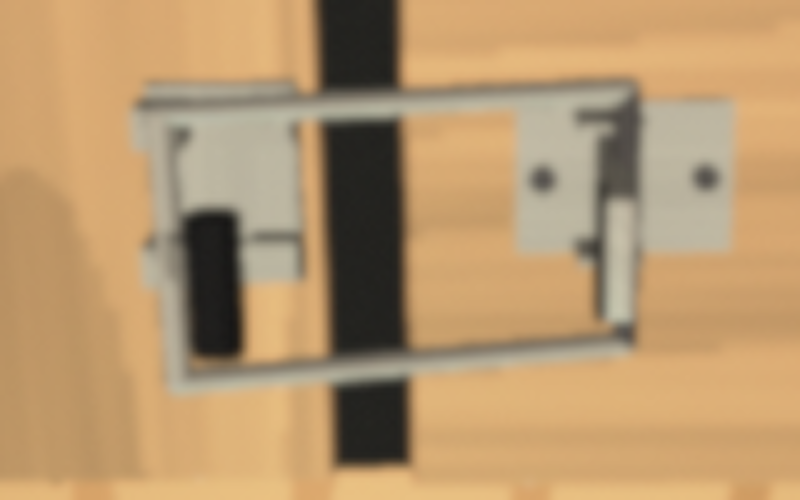

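```bash
python3 - <<'E'
from h import *
import pickle
s=pickle.load(open('s_w1.pkl','rb'))
c=[(147,108),(405,104),(397,236),(157,236)]
P=np.array([wonz(s,u,62) for u in c]); print(P.round(1)); print(P.mean(0))
for i in range(4): print(np.linalg.norm(P[i]-P[i-1]).round(1), np.degrees(np.arctan2(*(P[i]-P[i-1])[1::-1])).round(1))
E
python3 - <<'E'
import cv2
t=cv2.imread('pics/w1.png')[90:250,130:420]; cv2.imwrite('pics/w1y.png',cv2.resize(t,(800,441),interpolation=cv2.INTER_CUBIC))
E
```

```text
[[693.6 -18.   62. ]
 [426.1 -48.1  62. ]
 [403.9  99.   62. ]
 [685.3 126.5  62. ]]
[552.22992878  39.83071383  62.        ]
144.7 -86.7
269.2 -173.6
148.8 98.6
282.7 5.6
```

View pics/w1y.png

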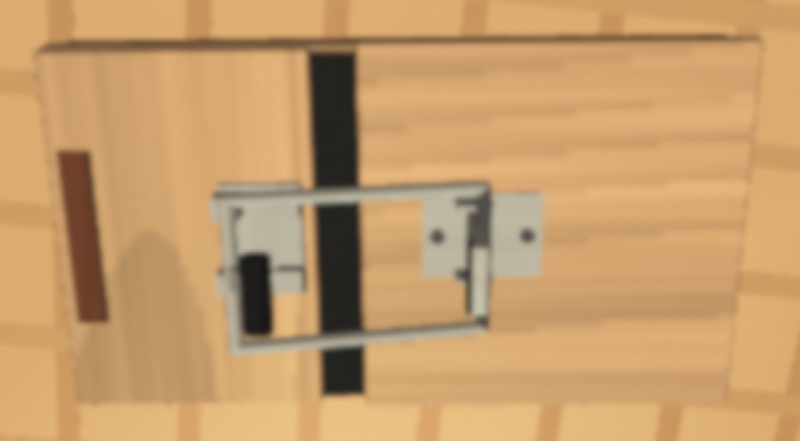

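Emit:
send_rows([
  [-0.003,-0.03,0.035],
  [-0.003,-0.055,0.065],
  [-0.003,-0.055,0.065],
  [-0.003,-0.055,0.065],
  [-0.003,-0.055,0.065],
], yaw=[0,0,0,0,0], fingers=[0,0,0,0,0])

```text
clock: 2.5
position: [604.1, 43.9, 226.6]
ee_rot: [0.74, -0.673, -0.0, -0.001]
contact_force: [0.7, -0.6, 0.8]
gripper_width: 85.4
```

```bash
python3 - <<'E'
from h import *
import pickle
s=read_state(); im=snap('wrist','w2'); pickle.dump(s,open('s_w2.pkl','wb')); print(s['position'],s['ee_rot'],s['clock'])
cv2.imwrite('pics/w2z.png',cv2.resize(im[130:290,190:430],(800,533),interpolation=cv2.INTER_CUBIC))
E
```

```text
[604.11305178  43.89808909 226.5607268 ] [ 7.39912721e-01 -6.72701981e-01 -5.95781956e-05 -1.09871023e-03] 2.5
```

View pics/w2.png

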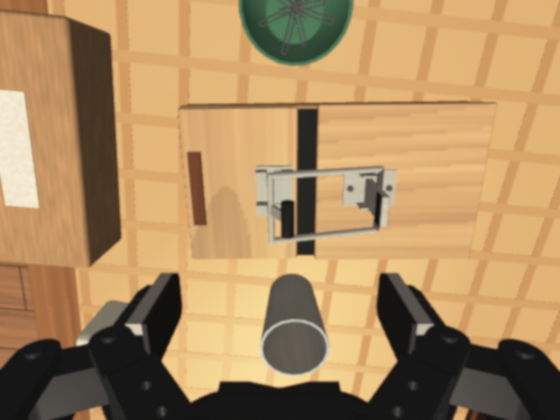

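View pics/w2z.png

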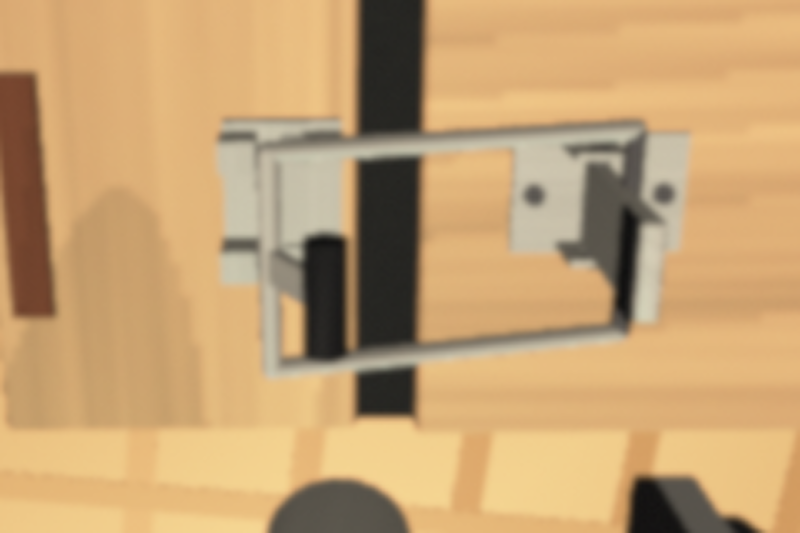

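```bash
cat >> h.py <<'E'
import pickle
def L(n): return pickle.load(open('s_'+n+'.pkl','rb'))
TH=np.radians(5.6); BO=np.array([552.2,39.8,0]); BR=np.array([[np.cos(TH),-np.sin(TH),0],[np.sin(TH),np.cos(TH),0],[0,0,1]])
def tobox(P): return (np.asarray(P)-BO)@BR
def toworld(P): return np.asarray(P)@BR.T+BO
E
python3 - <<'E'
from h import *
s1,s2=L('w1'),L('w2')
def t(n,a,b):
    P=tri([wray(s1,a),wray(s2,b)]); print(n,P.round(1),tobox(P).round(1), (wproj(s1,P)-a).round(1),(wproj(s2,P)-b).round(1))
t('bar',(223,196.6),(287.5,219.1))
t('wireN',(208,161),(268.6,175))
t('wireF',(215.6,217),(271.6,241))
t('sideN end',(306.5,157),(382.5,168))
t('sideF end',(305.5,208.5),(377.5,229))
t('screwL',(288.3,175.8),(350.2,188.5))
t('screwR',(321,175.6),(389,188.2))
t('stripeTL',(180+320/5,140),(190+358/3.333,130))
# box corners w2
c=[(182,107),(494,102),(471,258),(192,258)]
P=np.array([wonz(s2,u,62) for u in c]); print(P.round(1)); print(P.mean(0))
for i in range(4): print(np.linalg.norm(P[i]-P[i-1]).round(1), np.degrees(np.arctan2(*(P[i]-P[i-1])[1::-1])).round(1))
for i in range(4): t('c',[(147,108),(405,104),(397,236),(157,236)][i],c[i])
E
```

```text
bar [598.2  45.2 145.8] [ 46.3   0.8 145.8] [[-0.  0.]] [[ 0.  -0.1]]
wireN [614.2  17.1 136.3] [ 59.5 -28.7 136.3] [[-0.1  0.3]] [[ 0.1 -0.3]]
wireF [607.5  73.  123.1] [ 58.3  27.6 123.1] [[ 0.1 -0.2]] [[-0.1  0.3]]
sideN end [525.5  10.2 103.7] [-29.5 -26.8 103.7] [[-0.   0.1]] [[ 0.  -0.1]]
sideF end [520.1  61.8 104.6] [-29.8  25.  104.6] [[ 0.1 -0.3]] [[-0.1  0.4]]
screwL [539.2  38.6  65.8] [-13.1   0.1  65.8] [[ 0.  -0.1]] [[-0.   0.1]]
screwR [503.2  35.2  64.4] [-49.2   0.2  64.4] [[ 0.  -0.1]] [[-0.   0.1]]
stripeTL [591.8  -2.8  69.9] [ 35.2 -46.2  69.9] [[-1.4 -6.8]] [[1.4 8.2]]
[[695.1 -18.7  62. ]
 [427.5 -48.6  62. ]
 [406.9  98.5  62. ]
 [684.1 125.6  62. ]]
[553.38744817  39.21206885  62.        ]
144.7 -85.6
269.2 -173.6
148.6 98.0
278.5 5.6
c [698.9 -17.5  47.8] [140.4 -71.4  47.8] [[-0.1 -0.4]] [[0.1 0.5]]
c [424.2 -48.5  56.6] [-136.   -75.4   56.6] [[ 0.  -0.3]] [[-0.1  0.4]]
c [399.  103.6  50.1] [-146.3   78.5   50.1] [[-0.   0.1]] [[ 0.  -0.1]]
c [683.3 123.8  66.6] [138.7  70.8  66.6] [[ 0.3 -0.4]] [[-0.4  0.5]]
```

Emit:
send_rows([
  [0,0.04,0.023],
  [0,0.072,0.046],
  [0,0.072,0.046],
  [0,0.072,0.046],
  [0,0.072,0.046],
], yaw=[0,0,0,0,0], fingers=[0,0,0,0,0])

```text
clock: 3.05
position: [534.4, 37.8, 183.1]
ee_rot: [0.74, -0.672, 0.002, -0.004]
contact_force: [0.5, -0.4, -1.0]
gripper_width: 85.4
```

```bash
python3 - <<'E'
from h import *
import pickle
s=read_state(); im=snap('wrist','w3'); pickle.dump(s,open('s_w3.pkl','wb')); print(s['position'],s['ee_rot'],s['clock'])
cv2.imwrite('pics/w3z.png',cv2.resize(im[140:270,130:330],(800,520),interpolation=cv2.INTER_CUBIC))
cv2.imwrite('pics/w3y.png',cv2.resize(im[150:240,140:240],(800,600),interpolation=cv2.INTER_CUBIC))
E
```

```text
[534.36510615  37.82630679 183.06591428] [ 0.74014819 -0.67243198  0.00154184 -0.00367711] 3.05
```

View pics/w3z.png

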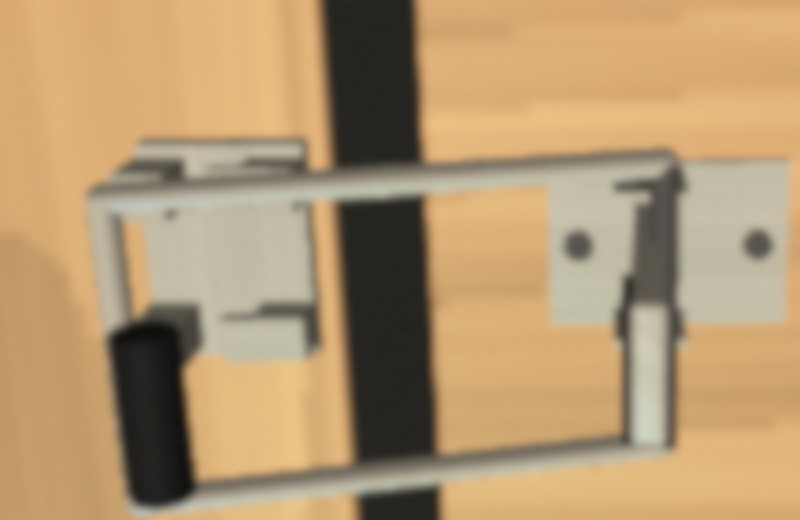

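View pics/w3y.png

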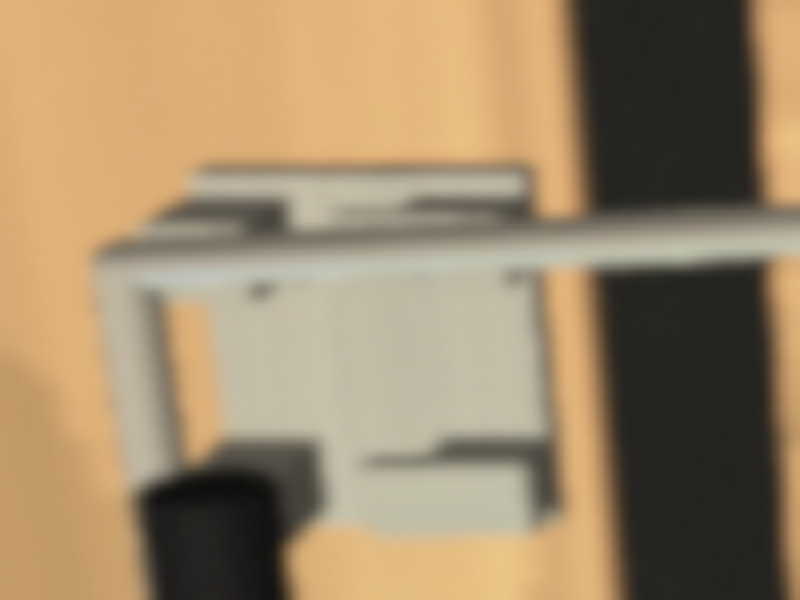

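```bash
python3 - <<'E'
from h import *
s=L('w3'); 
def q(n,x,y,z): 
    uv=(140+x/8,150+y/6.6667); print(n,z,tobox(wonz(s,uv,z)).round(1))
q('lip',362,463,77);q('hook R',532,462,77);q('hookR far',532,525,77);q('lip far',368,530,77)
for z in(67.5,81.5): q('backstop R',322,445,z); q('backstop R lo',322,500,z); q('backstop L',215,450,z)
q('plate R N',530,170,67.5);q('plate L N',200,170,67.5)
q('plate R F',558,515,67.5);
q('nearbackstop L',165,210,81.5);q('nearbackstop R',285,205,67.5);q('nearbackstop Rtop',247,232,81.5);
# refine features triangulate using w2 too
s2=L('w2')
def w3(x,y): return (130+x/4,140+y/4)
print('screwL',tobox(wonz(s,w3(578,245),64.5)),tobox(wonz(s,w3(757,244),64.5)))
def t(n,a,b):
    P=tri([wray(s,a),wray(s2,b)]); print(n,tobox(P).round(1), (wproj(s,P)-a).round(1),(wproj(s2,P)-b).round(1))
t('bar',w3(152,415),(287.5,219.1))
t('wN',w3(95,192),(268.6,175))
t('wF',w3(140,508),(271.6,241))
t('pN',w3(672,158),(382.5,168))
t('pF',w3(665,445),(377.5,229))
E
```

```text
lip 77 [56.2 11.4 77. ]
hook R 77 [39.5 11.2 77. ]
hookR far 77 [40.1 19.1 77. ]
lip far 77 [56.3 19.8 77. ]
backstop R 67.5 [62.9 12.5 67.5]
backstop R lo 67.5 [63.6 19.7 67.5]
backstop L 67.5 [73.8 13.2 67.5]
backstop R 81.5 [58.4  7.5 81.5]
backstop R lo 81.5 [59.1 14.3 81.5]
backstop L 81.5 [68.8  8.2 81.5]
plate R N 67.5 [ 39.5 -21.5  67.5]
plate L N 67.5 [ 71.6 -21.5  67.5]
plate R F 67.5 [39.6 21.6 67.5]
nearbackstop L 81.5 [ 70.4 -20.1  81.5]
nearbackstop R 67.5 [ 63.8 -17.3  67.5]
nearbackstop Rtop 81.5 [ 63.1 -17.6  81.5]
screwL [-13.28875495   0.22327814  64.5       ] [-4.91919813e+01 -4.54066569e-02  6.45000000e+01]
bar [ 46.4   0.7 146.6] [[-0.  -0.2]] [[0.  0.2]]
wN [ 60.  -25.7 122.6] [[0.1 0.4]] [[-0.  -0.4]]
wF [ 58.1  27.1 124.7] [[-0.1 -0.5]] [[0.1 0.4]]
pN [-30.1 -26.4 101.6] [[0.  0.1]] [[-0.  -0.1]]
pF [-29.4  24.2 106.3] [[-0.1 -0.3]] [[0.1 0.3]]
```

```bash
cat >> h.py <<'E'
def totool(s,P): # world target -> tool-frame shift mm
    return Ro.from_quat(s['ee_rot']).as_matrix().T@(np.asarray(P)-s['position'])
LP=np.array([-31.2,78.]) # lever pivot in my frame
def fk(th,ph):
    p=LP+23.9*np.array([-np.cos(th),np.sin(th)])-2.4*np.array([np.sin(th),np.cos(th)])
    R=np.array([[np.cos(ph),-np.sin(ph)],[np.sin(ph),np.cos(ph)]])
    return p,p+R@[90,0],p+R@[83.6,25.2]
from scipy.optimize import fsolve
def ik(target,which): # which 1 wire 2 bar
    return fsolve(lambda q:fk(*q)[which]-target,[1.8,0.2 if target[1]>105 else -.3])
E
python3 - <<'E'
from h import *
s=read_state(); print(s['position'],s['clock'])
print(totool(s,toworld([46.4,0.7,142])), np.degrees(Ro.from_quat(s['ee_rot']).as_euler('zyx')))
q=ik([46.4,146.6],2); print(q,fk(*q))
for x in(59,60):
  for z in (124,110,90,80,76,70):
    q=ik([x,z],1); print(x,z,q.round(3),fk(*q)[2].round(1))
q=ik([53,70],1); print(q,fk(*q)[2])
E
```

```text
[534.41772776  37.90312995 182.75422728] 3.1
[ -0.8802714  -63.99586734  41.20228956] [  84.52589016    0.38086969 -179.8029929 ]
[1.77962108 0.24495343] (array([-28.59314361, 101.8783228 ]), array([ 58.7202321 , 123.70432615]), array([ 46.4, 146.6]))
59 124 [1.795 0.249] [ 46.6 146.8]
59 110 [1.694 0.089] [ 50.4 134.5]
59 90 [ 1.713 -0.134] [ 56.  115.8]
59 80 [ 1.792 -0.245] [ 58.9 106. ]
59 76 [ 1.836 -0.29 ] [ 60.1 102. ]
59 70 [ 1.916 -0.355] [61.8 95.9]
60 124 [1.839 0.251] [ 47.6 146.8]
60 110 [1.736 0.089] [ 51.4 134.5]
60 90 [ 1.754 -0.133] [ 57.  115.8]
60 80 [ 1.832 -0.244] [ 59.9 106. ]
60 76 [ 1.876 -0.287] [ 61. 102.]
60 70 [ 1.955 -0.352] [62.7 95.9]
[ 1.67457036 -0.3637466 ] [55.98435939 95.82815516]
```

Emit:
send_rows([
  [-0.001,-0.035,0],
  [-0.001,-0.064,0.0],
  [-0.001,-0.064,0.0],
  [-0.001,-0.064,0.01],
  [-0.001,-0.064,0.02],
  [-0.001,-0.064,0.03],
  [-0.001,-0.064,0.041],
  [-0.001,-0.064,0.041],
  [-0.001,-0.064,0.041],
], yaw=[0,0,0,0,0,0,0,0,0], fingers=[120,120,120,120,120,120,120,120,120])

```text
clock: 4.0
position: [598.1, 45.1, 142.0]
ee_rot: [0.74, -0.672, 0.001, -0.003]
contact_force: [-0.0, 0.1, -0.0]
gripper_width: 45.0
```

```bash
python3 - <<'E'
from h import *
s=read_state(); im=snap('wrist','w4'); pickle.dump(s,open('s_w4.pkl','wb')); print(s['position'],tobox(s['position']),s['gripper_width'],s['contact_force'],s['clock'])
E
```

```text
[598.14425073  45.05586224 141.97139276] [ 46.23785947   0.7474049  141.97139276] 45.01528770134283 [-0.00288055  0.11552676 -0.01982069] 4.0
```

View pics/w4.png

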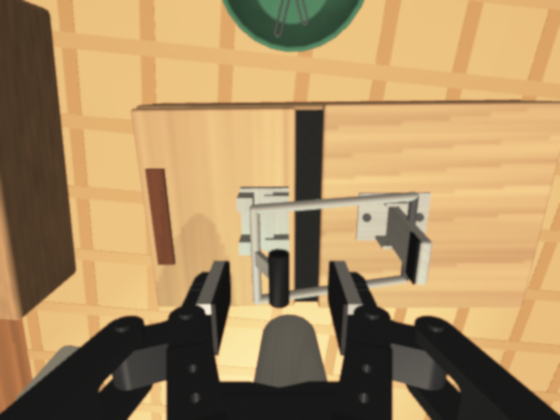

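Emit:
send_rows([
  [0,0,0],
  [0,0,0],
  [0,0,0],
  [0,0,0],
  [0,0,0],
  [0,0,0],
], yaw=[0,0,0,0,0,0], fingers=[255,255,255,255,255,255])

```text
clock: 4.65
position: [598.8, 45.2, 142.7]
ee_rot: [0.74, -0.672, 0.002, -0.004]
contact_force: [0.8, -1.0, 0.6]
gripper_width: 7.1
```

```bash
python3 - <<'E'
from h import *
s=read_state(); im=snap('wrist','w5'); pickle.dump(s,open('s_w5.pkl','wb')); print(s['position'],tobox(s['position']),s['gripper_width'],s['contact_force'],s['clock'])
cv2.imwrite('pics/w5z.png',cv2.resize(im[170:330,190:430],(800,533),interpolation=cv2.INTER_CUBIC))
E
```

```text
[598.84285213  45.20106521 142.69907103] [ 46.94729605   0.82374332 142.69907103] 7.108453985946132 [ 0.82640466 -1.02416737  0.56988863] 4.65
```

View pics/w5z.png

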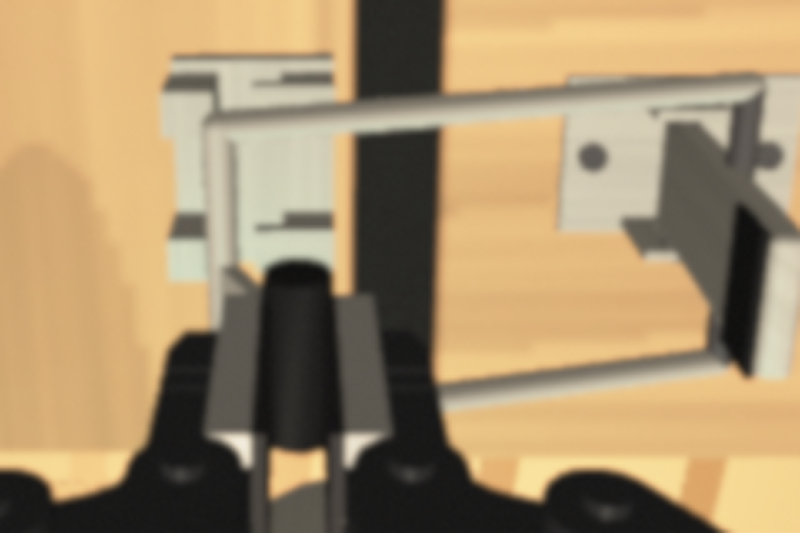

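Emit:
send_rows([
  [0,-0.0014,0.004],
  [0,-0.0028,0.008],
  [0,-0.0043,0.012],
  [0,-0.0057,0.017],
  [0,-0.0073,0.022],
  [0,-0.0089,0.027],
  [0,-0.0105,0.032],
  [0,-0.0105,0.032],
  [0,-0.0105,0.032],
], yaw=[0,0,0,0,0,0,0,0,0], fingers=[255,255,255,255,255,255,255,255,255])

```text
clock: 5.6
position: [608.4, 46.2, 110.0]
ee_rot: [0.74, -0.672, 0.001, -0.003]
contact_force: [0.0, -0.7, -0.7]
gripper_width: 7.1
```

```bash
python3 - <<'E'
from h import *
s=read_state(); im=snap('wrist','w6'); pickle.dump(s,open('s_w6.pkl','wb')); print(s['position'],tobox(s['position']),s['gripper_width'],s['contact_force'],s['clock'])
cv2.imwrite('pics/w6z.png',cv2.resize(im[170:330,190:430],(800,533),interpolation=cv2.INTER_CUBIC))
cv2.imwrite('pics/w6y.png',cv2.resize(im[180:270,210:310],(800,600),interpolation=cv2.INTER_CUBIC))
E
```

```text
[608.42709897  46.15426274 109.95056873] [ 56.5788169    0.83713302 109.95056873] 7.0756545709045575 [ 0.00370261 -0.7487029  -0.71409247] 5.6
```

View pics/w6z.png

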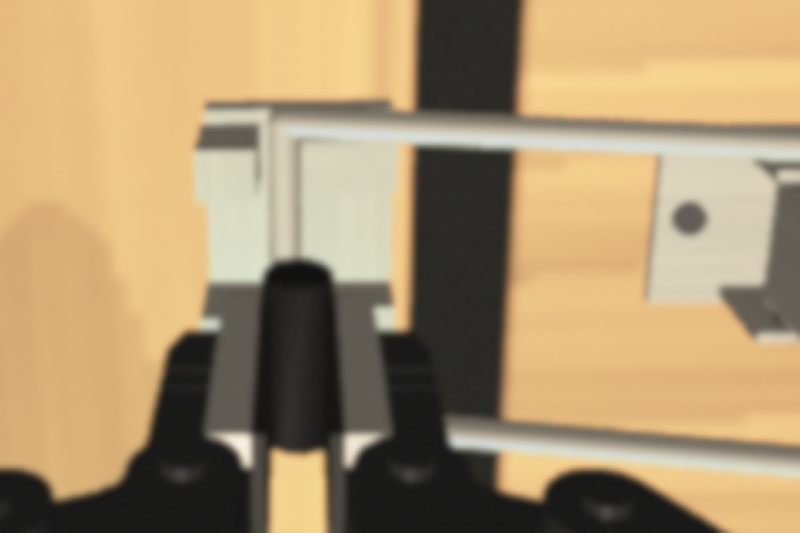

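View pics/w6y.png

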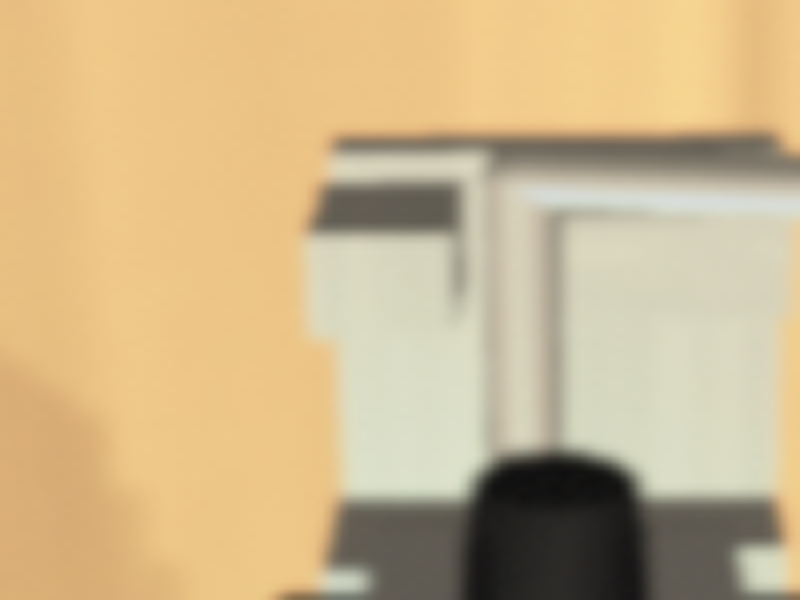

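```bash
python3 - <<'E'
from h import *
s=L('w6')
def q(n,x,y,z): print(n,z,tobox(wonz(s,(210+x/8,180+y/6.6667),z)).round(1))
q('back R',456,290,81.5);q('back R',456,240,81.5);q('backL',308,290,81.5)
for z in(86,88,90):
    for y in (300,430): q('wireL',490,y,z);q('wireR',563,y,z)
q('plate R',780,450,67.5);q('plate L',340,450,67.5)
q('near plate',500,135,67.5)
q=ik([56.6,113.9],2); print(fk(*q))
E
```

```text
back R 81.5 [ 63.2 -13.7  81.5]
back R 81.5 [ 63.2 -18.   81.5]
backL 81.5 [ 73.2 -13.7  81.5]
wireL 86 [ 60.8 -14.6  86. ]
wireR 86 [ 56.  -14.6  86. ]
wireL 86 [60.9 -3.5 86. ]
wireR 86 [56.  -3.5 86. ]
wireL 88 [ 60.7 -15.4  88. ]
wireR 88 [ 56.  -15.4  88. ]
wireL 88 [60.8 -4.4 88. ]
wireR 88 [56.  -4.4 88. ]
wireL 90 [ 60.7 -16.1  90. ]
wireR 90 [ 56.  -16.1  90. ]
wireL 90 [60.8 -5.3 90. ]
wireR 90 [56.  -5.3 90. ]
plate R 67.5 [39.9  6.8 67.5]
plate L 67.5 [72.7  6.8 67.5]
near plate 67.5 [ 60.5 -22.6  67.5]
(array([-29.89873425, 101.98492667]), array([59.00995709, 88.01193119]), array([ 56.6, 113.9]))
```

```bash
python3 - <<'E'
from h import *
b=np.array([56.6,113.9])
for z in(88,84,82,80,78,76,74,72,70):
    q=ik([60.3,z],1); print(z,(fk(*q)[2]-b).round(2),q.round(2))
q=ik([53,70],1); print((fk(*q)[2]-b).round(2),q.round(2))
E
```

```text
88 [ 1.26 -0.01] [ 1.78 -0.15]
84 [ 2.41 -3.93] [ 1.81 -0.2 ]
82 [ 2.98 -5.91] [ 1.83 -0.22]
80 [ 3.55 -7.9 ] [ 1.84 -0.24]
78 [ 4.12 -9.9 ] [ 1.87 -0.26]
76 [  4.69 -11.92] [ 1.89 -0.29]
74 [  5.25 -13.95] [ 1.91 -0.31]
72 [  5.81 -15.99] [ 1.94 -0.33]
70 [  6.36 -18.04] [ 1.97 -0.35]
[ -0.62 -18.07] [ 1.67 -0.36]
```

Move above the gap to wire z≈84 and check.

Emit:
send_rows([
  [0,-0.0013,0],
  [0,-0.0018,0.002],
  [0,-0.0024,0.004],
  [0,-0.0024,0.004],
  [0,-0.0024,0.004],
], yaw=[0,0,0,0,0], fingers=[255,255,255,255,255])

```text
clock: 6.15
position: [610.3, 46.3, 105.8]
ee_rot: [0.74, -0.673, 0.0, -0.002]
contact_force: [-2.6, 0.5, -1.8]
gripper_width: 7.4
```

```bash
python3 - <<'E'
from h import *
s=read_state(); im=snap('wrist','w7'); pickle.dump(s,open('s_w7.pkl','wb')); print(s['position'],tobox(s['position']),s['gripper_width'],s['contact_force'],s['clock'])
cv2.imwrite('pics/w7y.png',cv2.resize(im[180:270,210:310],(800,600),interpolation=cv2.INTER_CUBIC))
E
```

```text
[610.26643392  46.25240015 105.82552057] [ 58.41894997   0.75531443 105.82552057] 7.390736940494005 [-2.56313053  0.4575967  -1.76136854] 6.15
```

View pics/w7y.png

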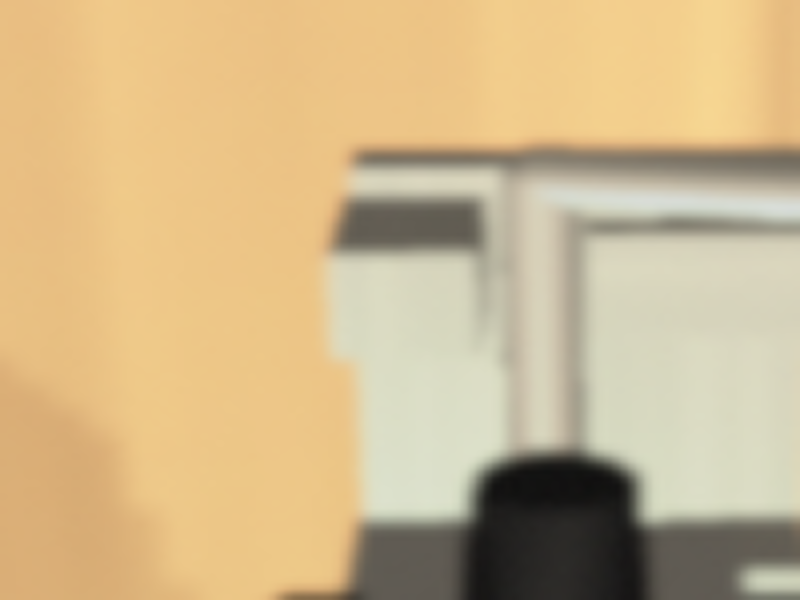

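```bash
python3 - <<'E'
from h import *
s=read_state();print(tobox(s['position']),s['contact_force']); s=L('w7')
def q(n,x,y,z): print(n,z,tobox(wonz(s,(210+x/8,180+y/6.6667),z)).round(2))
q('back R',479,300,81.5);q('backL',330,300,81.5)
for z in(82,84,86):
    for y in (300,430): q('wireL',509,y,z);q('wireR',581,y,z)
q('plate R',797,450,67.5);q('plate L',360,450,67.5)
E
```

```text
[ 58.41924168   0.77102513 105.89659498] [-2.70187369  0.46039569 -0.60406988]
back R 81.5 [ 63.35 -14.55  81.5 ]
backL 81.5 [ 73.14 -14.54  81.5 ]
wireL 82 [ 61.36 -14.74  82.  ]
wireR 82 [ 56.65 -14.74  82.  ]
wireL 82 [61.43 -3.6  82.  ]
wireR 82 [56.63 -3.61 82.  ]
wireL 84 [ 61.32 -15.51  84.  ]
wireR 84 [ 56.66 -15.51  84.  ]
wireL 84 [61.39 -4.5  84.  ]
wireR 84 [56.64 -4.51 84.  ]
wireL 86 [ 61.27 -16.27  86.  ]
wireR 86 [ 56.67 -16.28  86.  ]
wireL 86 [61.34 -5.4  86.  ]
wireR 86 [56.65 -5.41 86.  ]
plate R 67.5 [40.82  4.81 67.5 ]
plate L 67.5 [72.63  4.84 67.5 ]
```

Emit:
send_rows([
  [0,-0.0011,0],
  [0,-0.0012,0],
  [0,-0.0018,0.0015],
  [0,-0.0022,0.003],
  [0,-0.0026,0.0045],
  [0,-0.0029,0.006],
  [0,-0.0029,0.006],
  [0,-0.0029,0.006],
], yaw=[0,0,0,0,0,0,0,0], fingers=[255,255,255,255,255,255,255,255])

```text
clock: 7.0
position: [613.5, 46.6, 100.0]
ee_rot: [0.74, -0.673, 0.001, -0.003]
contact_force: [-1.7, 0.2, -0.3]
gripper_width: 7.4
```

```bash
python3 - <<'E'
from h import *
s=read_state(); im=snap('wrist','w8'); pickle.dump(s,open('s_w8.pkl','wb')); print(s['position'],tobox(s['position']),s['gripper_width'],s['contact_force'],s['clock'])
cv2.imwrite('pics/w8y.png',cv2.resize(im[180:270,210:310],(800,600),interpolation=cv2.INTER_CUBIC))
E
```

```text
[613.508689    46.61053386  99.99109561] [61.6806788   0.79535025 99.99109561] 7.432883403878855 [-1.71256097  0.17332588 -0.29573229] 7.0
```

View pics/w8y.png

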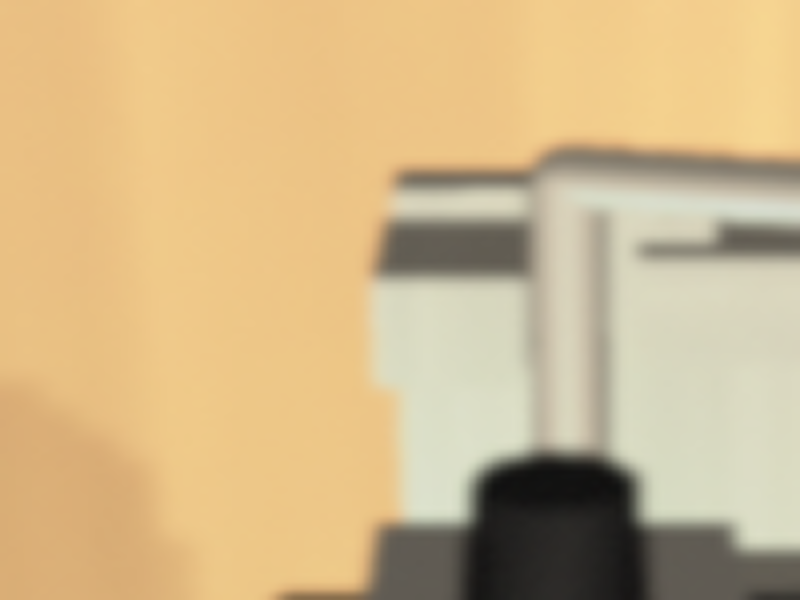

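```bash
python3 - <<'E'
from h import *
s=L('w8')
def q(n,x,y,z): print(n,z,tobox(wonz(s,(210+x/8,180+y/6.6667),z)).round(2))
q('back R',531,320,81.5);q('backL',375,320,81.5)
for z in(78,81):
    for y in (300,430): q('wireL',534,y,z);q('wireR',606,y,z)
q('lip',637,252,77)
E
```

```text
back R 81.5 [ 63.13 -15.11  81.5 ]
backL 81.5 [ 73.05 -15.1   81.5 ]
wireL 78 [ 62.99 -15.4   78.  ]
wireR 78 [ 58.32 -15.41  78.  ]
wireL 78 [63.02 -4.39 78.  ]
wireR 78 [58.27 -4.39 78.  ]
wireL 81 [ 62.95 -16.55  81.  ]
wireR 81 [ 58.37 -16.56  81.  ]
wireL 81 [62.98 -5.74 81.  ]
wireR 81 [58.31 -5.74 81.  ]
lip 77 [ 56.32 -19.01  77.  ]
```

Emit:
send_rows([
  [0,0.0009,0],
  [0,0.0006,0.001],
  [0,0.0003,0.002],
  [0,0.0,0.003],
  [0,-0.0002,0.004],
  [0,-0.0002,0.004],
], yaw=[0,0,0,0,0,0], fingers=[255,255,255,255,255,255])

```text
clock: 7.65
position: [614.0, 46.7, 95.9]
ee_rot: [0.74, -0.672, 0.001, -0.003]
contact_force: [0.4, 0.2, 0.1]
gripper_width: 7.0
```

```bash
python3 - <<'E'
from h import *
s=read_state(); im=snap('wrist','w9'); pickle.dump(s,open('s_w9.pkl','wb')); print(s['position'],tobox(s['position']),s['gripper_width'],s['contact_force'],s['clock'])
cv2.imwrite('pics/w9y.png',cv2.resize(im[180:270,210:310],(800,600),interpolation=cv2.INTER_CUBIC))
E
```

```text
[613.97808585  46.72856851  95.94279868] [62.15935356  0.86701646 95.94279868] 7.032930966674591 [0.44180862 0.19687394 0.10714173] 7.65
```

View pics/w9y.png

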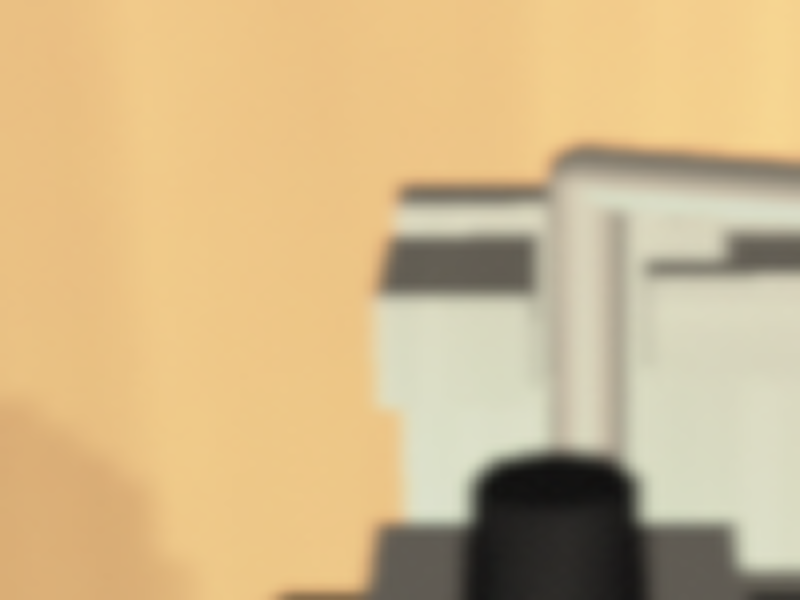

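Emit:
send_rows([
  [0,-0.0003,0.001],
  [0,-0.0006,0.002],
  [0,-0.0009,0.003],
  [0,-0.001,0.0035],
  [0,-0.001,0.0035],
], yaw=[0,0,0,0,0], fingers=[255,255,255,255,255])

```text
clock: 8.2
position: [614.7, 46.8, 92.9]
ee_rot: [0.74, -0.672, 0.001, -0.003]
contact_force: [-2.7, 0.7, 3.5]
gripper_width: 6.9
```

```bash
python3 - <<'E'
from h import *
s=read_state(); im=snap('wrist','w10'); pickle.dump(s,open('s_w10.pkl','wb')); print(s['position'],tobox(s['position']),s['gripper_width'],s['contact_force'],s['clock'])
cv2.imwrite('pics/w10y.png',cv2.resize(im[180:270,210:310],(800,600),interpolation=cv2.INTER_CUBIC))
E
```

```text
[614.72475137  46.75034348  92.87414812] [62.90458042  0.81582573 92.87414812] 6.889732272725554 [-2.68530291  0.72877183  3.54265847] 8.2
```

View pics/w10y.png

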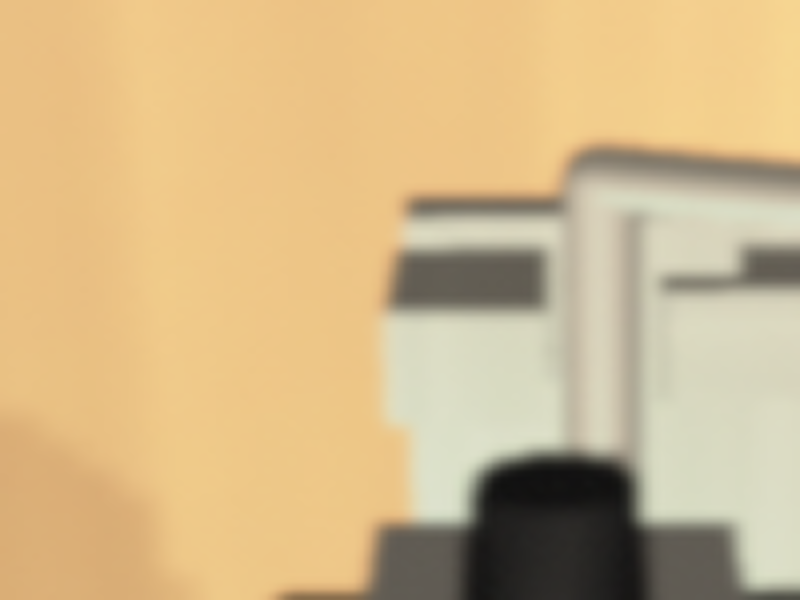

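Emit:
send_rows([
  [0,0.001,0],
  [0,0.002,0],
  [0,0.003,0],
  [0,0.004,0],
  [0,0.0045,0],
  [0,0.0045,0],
], yaw=[0,0,0,0,0,0], fingers=[255,255,255,255,255,255])

```text
clock: 8.85
position: [610.5, 46.4, 93.0]
ee_rot: [0.74, -0.672, 0.001, -0.003]
contact_force: [2.0, 0.8, 0.9]
gripper_width: 7.3
```

```bash
python3 - <<'E'
from h import *
s=read_state(); im=snap('wrist','w11'); pickle.dump(s,open('s_w11.pkl','wb')); print(s['position'],tobox(s['position']),s['gripper_width'],s['contact_force'],s['clock'])
cv2.imwrite('pics/w11y.png',cv2.resize(im[180:270,210:310],(800,600),interpolation=cv2.INTER_CUBIC))
E
```

```text
[610.50892602  46.42704223  92.99168601] [58.67732683  0.90545993 92.99168601] 7.306065746878734 [1.95022075 0.79905796 0.88882139] 8.85
```

View pics/w11y.png

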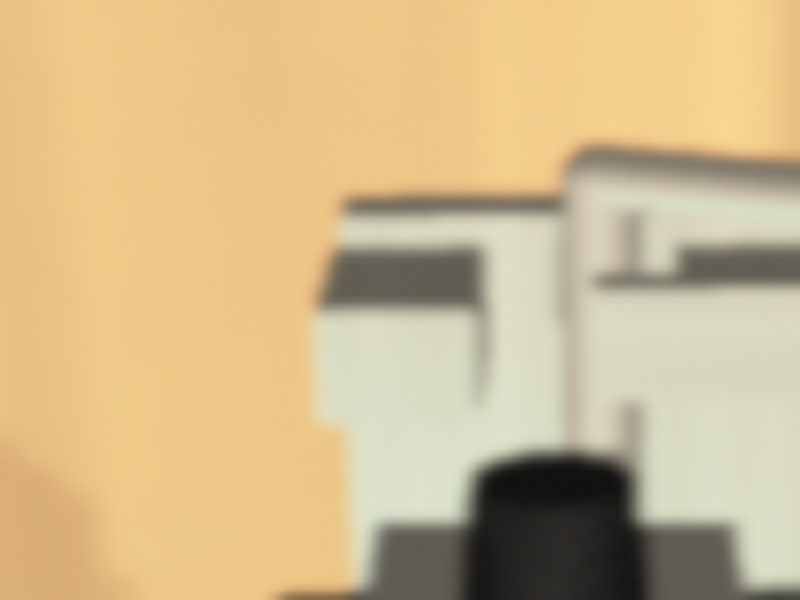

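Emit:
send_rows([
  [0,0.001,0],
  [0,0.0018,0],
  [0,0.0024,0],
  [0,0.0024,0],
], yaw=[0,0,0,0], fingers=[255,255,255,255])

```text
clock: 9.3
position: [608.0, 46.2, 93.0]
ee_rot: [0.74, -0.672, 0.001, -0.003]
contact_force: [2.6, 0.0, 0.1]
gripper_width: 6.8
```

```bash
python3 - <<'E'
from h import *
s=read_state(); im=snap('wrist','w12'); pickle.dump(s,open('s_w12.pkl','wb')); print(s['position'],tobox(s['position']),s['gripper_width'],s['contact_force'],s['clock'])
cv2.imwrite('pics/w12y.png',cv2.resize(im[180:270,210:310],(800,600),interpolation=cv2.INTER_CUBIC))
E
```

```text
[607.98170188  46.15486464  93.02216912] [56.13560425  0.88119519 93.02216912] 6.807982114497067 [2.64948213 0.00273394 0.06215188] 9.3
```

View pics/w12y.png

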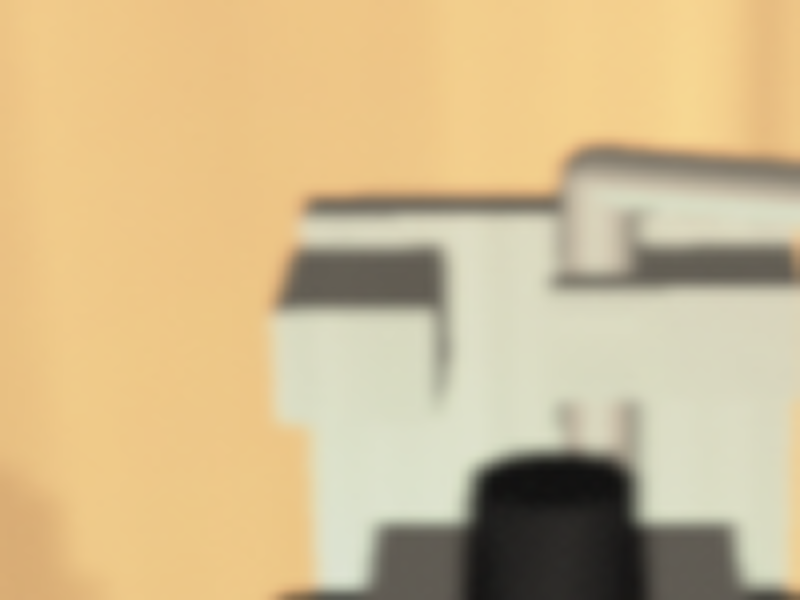

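Emit:
send_rows([
  [0,0,0],
  [0,0,0],
  [0,0,0],
  [0,0,0],
  [0,0,0],
  [0,0,-0.015],
  [0,0,-0.03],
  [0,0,-0.045],
  [0,0,-0.06],
  [0,0,-0.06],
], yaw=[0,0,0,0,0,0,0,0,0,0], fingers=[110,110,110,110,110,110,110,110,110,110])

```text
clock: 10.35
position: [609.0, 46.3, 155.4]
ee_rot: [0.74, -0.672, 0.002, -0.005]
contact_force: [0.3, 0.8, 0.3]
gripper_width: 48.4
```

```bash
python3 - <<'E'
from h import *
s=read_state(); im=snap('wrist','w13'); pickle.dump(s,open('s_w13.pkl','wb')); print(s['position'],tobox(s['position']),s['gripper_width'],s['contact_force'],s['clock'])
cv2.imwrite('pics/w13z.png',cv2.resize(im[170:330,190:430],(800,533),interpolation=cv2.INTER_CUBIC))
E
```

```text
[608.95071721  46.25073695 155.35099417] [ 57.10935035   0.88205062 155.35099417] 48.444570087975315 [0.28402785 0.76215563 0.31925093] 10.35
```

View pics/w13z.png

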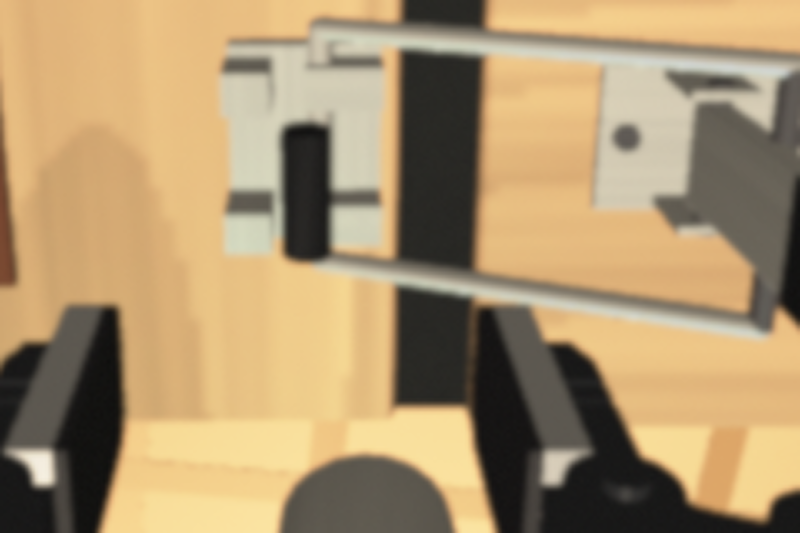

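Emit:
send_rows([
  [0.0,0.025,0],
  [0.0,0.05,0.0],
  [0.0,0.05,0],
  [0.0,0.05,0],
  [0.0,0.05,0],
  [0.0,0.05,0],
  [0.0,0.05,0.01],
  [0.0,0.05,0.02],
  [0.0,0.05,0.031],
  [0.0,0.05,0.031],
  [0.0,0.05,0.031],
], yaw=[0,0,0,0,0,0,0,0,0,0,0], fingers=[255,255,255,255,255,255,255,255,255,255,255])

```text
clock: 11.5
position: [558.3, 41.4, 121.8]
ee_rot: [0.74, -0.672, 0.001, -0.003]
contact_force: [0.6, 0.2, 0.6]
gripper_width: 0.4
```

```bash
python3 - <<'E'
from h import *
s=read_state(); im=snap('wrist','w14'); pickle.dump(s,open('s_w14.pkl','wb')); print(s['position'],tobox(s['position']),s['gripper_width'],s['contact_force'],s['clock'])
E
```

```text
[558.33334301  41.37793998 121.77748253] [  6.25805097   0.9718997  121.77748253] 0.4092551338403963 [0.61661416 0.24332436 0.60073378] 11.5
```

View pics/w14.png

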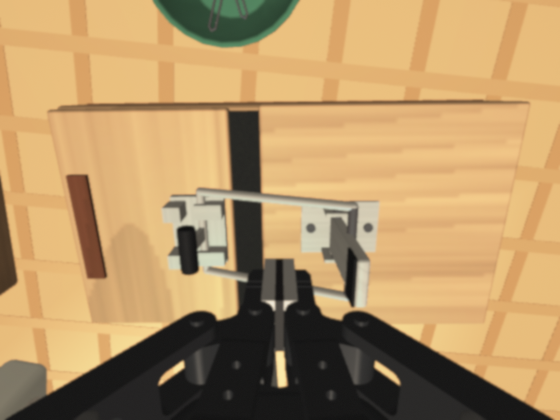

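```bash
python3 - <<'E'
from h import *
s=L('w14')
R=Ro.from_quat(s['ee_rot']).as_matrix()
for p in [(0,0,0),(11,0,0),(-11,0,0),(11,7,0),(11,14.5,0),(11,14.5,-10),(11,14.5,-20),(11,7,-20)]: print(p,wproj(s,s['position']+R@np.array(p)).round(0))
im=cv2.imread('pics/w14.png'); cv2.imwrite('pics/w14z.png',cv2.resize(im[230:330,220:380],(800,500),interpolation=cv2.INTER_CUBIC))
E
```

```text
(0, 0, 0) [[279. 274.]]
(11, 0, 0) [[279. 253.]]
(-11, 0, 0) [[279. 294.]]
(11, 7, 0) [[294. 253.]]
(11, 14.5, 0) [[311. 253.]]
(11, 14.5, -10) [[313. 263.]]
(11, 14.5, -20) [[315. 274.]]
(11, 7, -20) [[296. 274.]]
```

View pics/w14z.png

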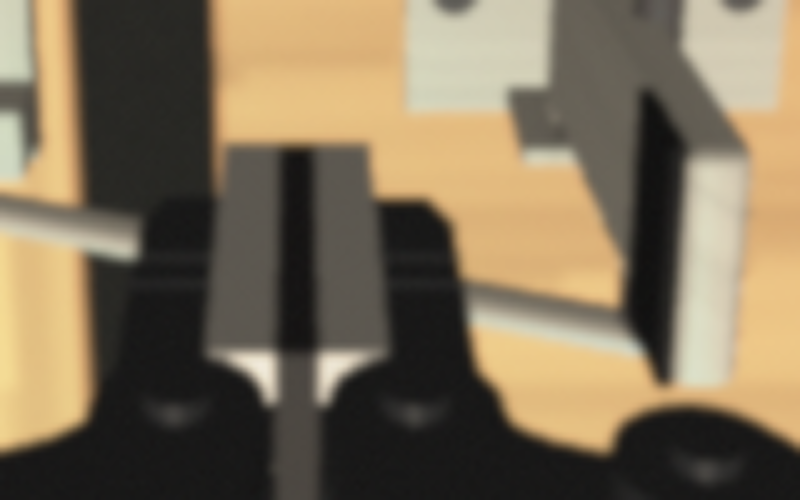

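Emit:
send_rows([
  [0.0007,0.01,-0.003],
  [0.0007,0.018,-0.003],
  [0.0007,0.022,-0.003],
  [0.0007,0.025,-0.003],
  [0.0007,0.0275,-0.003],
  [0.0007,0.03,-0.003],
  [0.0007,0.033,-0.003],
  [0.0007,0.036,-0.003],
  [0.0007,0.04,-0.0025],
  [0.0007,0.04,-0.0025],
], yaw=[0,0,0,0,0,0,0,0,0,0], fingers=[255,255,255,255,255,255,255,255,255,255])

```text
clock: 12.55
position: [520.2, 37.3, 125.1]
ee_rot: [0.74, -0.672, 0.003, -0.005]
contact_force: [5.9, -0.5, -1.4]
gripper_width: -0.3
```

```bash
python3 - <<'E'
from h import *
s=read_state(); im=snap('wrist','w15'); pickle.dump(s,open('s_w15.pkl','wb')); print(s['position'],tobox(s['position']),s['gripper_width'],s['contact_force'],s['clock'])
cv2.imwrite('pics/w15z.png',cv2.resize(im[170:350,110:350],(800,600),interpolation=cv2.INTER_CUBIC))
E
```

```text
[520.24944681  37.30359551 125.13195974] [-32.04167237   0.63333748 125.13195974] -0.27699113682152476 [ 5.86085206 -0.46177913 -1.43873983] 12.55
```

View pics/w15z.png

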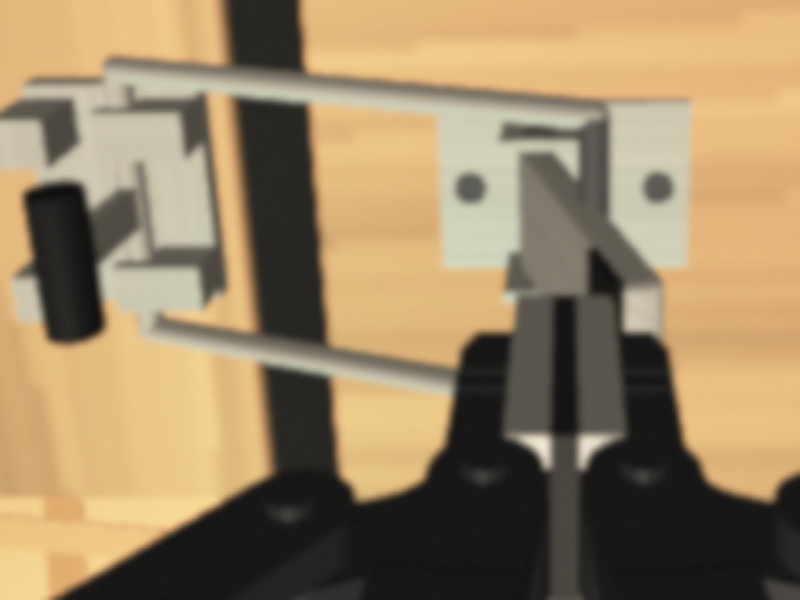

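Emit:
send_rows([
  [0,0.0025,0.0005],
  [0,0.005,0.001],
  [0,0.0075,0.002],
  [0,0.01,0.003],
  [0,0.0125,0.0045],
  [0,0.015,0.006],
  [0,0.015,0.006],
], yaw=[0,0,0,0,0,0,0], fingers=[255,255,255,255,255,255,255])

```text
clock: 13.3
position: [509.4, 36.5, 121.2]
ee_rot: [0.741, -0.671, 0.006, -0.009]
contact_force: [8.8, -2.0, 3.4]
gripper_width: 0.1
```

```bash
python3 - <<'E'
from h import *
s=read_state(); im=snap('wrist','w16'); pickle.dump(s,open('s_w16.pkl','wb')); print(s['position'],tobox(s['position']),s['gripper_width'],s['contact_force'],s['clock'])
cv2.imwrite('pics/w16z.png',cv2.resize(im[150:350,90:350],(780,600),interpolation=cv2.INTER_CUBIC))
E
```

```text
[509.41634769  36.47781584 121.2023091 ] [-42.90365141   0.86862415 121.2023091 ] 0.08104734957624787 [ 8.80411997 -1.98526241  3.3966716 ] 13.3
```

View pics/w16z.png

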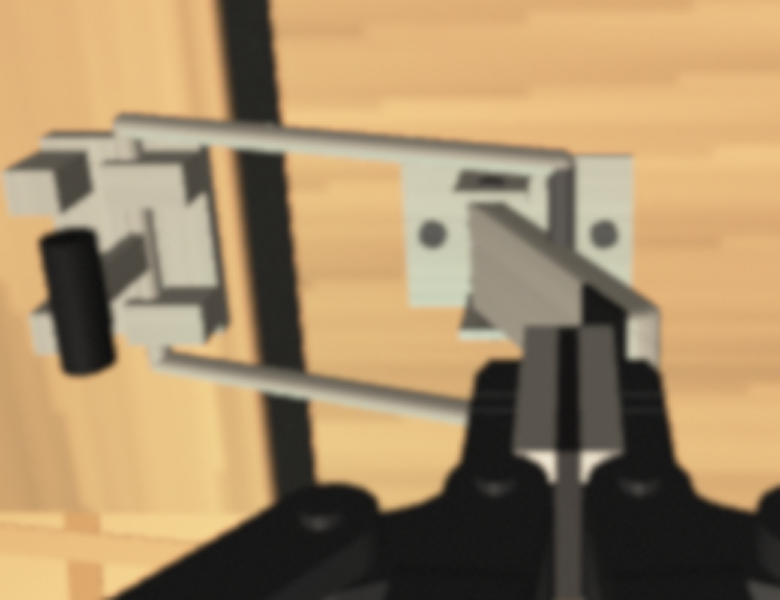

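Emit:
send_rows([
  [0,0.003,0.001],
  [0,0.0055,0.0025],
  [0,0.0075,0.004],
  [0,0.0095,0.0055],
  [0,0.0115,0.007],
  [0,0.0135,0.0085],
  [0,0.0155,0.0105],
  [0,0.0155,0.0105],
], yaw=[0,0,0,0,0,0,0,0], fingers=[255,255,255,255,255,255,255,255])

```text
clock: 14.15
position: [497.5, 35.4, 112.7]
ee_rot: [0.742, -0.671, 0.008, -0.012]
contact_force: [6.1, -2.2, 6.3]
gripper_width: 0.2
```

```bash
python3 - <<'E'
from h import *
s=read_state(); print(tobox(s['position']),s['contact_force'],s['clock'])
p=tobox(s['position'])[[0,2]]-[7,0]-LP; r=np.hypot(*p); print(r,np.arctan2(p[1],-p[0])-3/r)
E
```

```text
[-54.88809376   0.97781733 112.71649727] [ 6.07381341 -2.1751437   6.27312071] 14.15
46.33566964441162 0.7821675787943305
```

Emit:
send_rows([
  [0,0.003,0.0025],
  [0,0.005,0.0045],
  [0,0.0065,0.0065],
  [0,0.008,0.0085],
  [0,0.0095,0.0105],
  [0,0.0105,0.012],
  [0,0.0105,0.012],
], yaw=[0,0,0,0,0,0,0], fingers=[255,255,255,255,255,255,255])

```text
clock: 14.85
position: [488.8, 34.5, 101.5]
ee_rot: [0.742, -0.67, 0.01, -0.013]
contact_force: [4.2, -1.4, 2.9]
gripper_width: -0.2
```

```bash
python3 - <<'E'
from h import *
s=read_state(); im=snap('wrist','w17');print(tobox(s['position']),s['contact_force'],s['clock'])
p=tobox(s['position'])[[0,2]]-[7,0]-LP; r=np.hypot(*p); print(r,np.arctan2(p[1],-p[0])-3/r)
E
```

```text
[-63.60281783   0.92047235 101.47306095] [ 4.22772916 -1.44355725  2.93170554] 14.85
45.864655707758594 0.4718569217236459
```

View pics/w17.png

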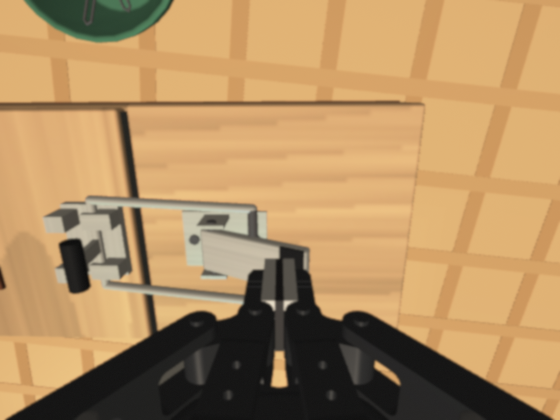

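Emit:
send_rows([
  [0,0.0025,0.002],
  [0,0.004,0.0045],
  [0,0.005,0.007],
  [0,0.006,0.0095],
  [0,0.0065,0.0115],
  [0,0.007,0.013],
  [0,0.007,0.013],
], yaw=[0,0,0,0,0,0,0], fingers=[255,255,255,255,255,255,255])

```text
clock: 15.6
position: [480.4, 33.3, 87.1]
ee_rot: [0.742, -0.671, 0.009, -0.011]
contact_force: [0.3, -0.2, -0.6]
gripper_width: 0.4
```

```bash
python3 - <<'E'
from h import *
s=read_state(); print(tobox(s['position']),s['contact_force'],s['clock'])
p=tobox(s['position'])[[0,2]]-[7,0]-LP; r=np.hypot(*p); print(r,np.arctan2(p[1],-p[0])-3/r)
E
```

```text
[-72.07574739   0.56276128  87.13328374] [ 0.25523478 -0.2182393  -0.64190045] 15.6
48.739142992699996 0.12695339571285244
```

Emit:
send_rows([
  [0,0,0.002],
  [0,0,0.004],
  [0,0,0.0055],
  [0,0,0.0055],
], yaw=[0,0,0,0], fingers=[255,255,255,255])

```text
clock: 16.0
position: [480.4, 33.3, 81.3]
ee_rot: [0.742, -0.671, 0.008, -0.011]
contact_force: [0.2, -0.2, 0.4]
gripper_width: -0.0
```

Emit:
send_rows([
  [0,0,0.001],
  [0,0,0.0018],
  [0,0,0.0018],
], yaw=[0,0,0], fingers=[255,255,255])

```text
clock: 16.3
position: [480.6, 33.3, 80.6]
ee_rot: [0.742, -0.67, 0.009, -0.011]
contact_force: [-3.3, -0.5, 8.2]
gripper_width: -0.3
```

Firm contact with the lever at its flat height. Retreat and look.

Emit:
send_rows([
  [0,0,-0.01],
  [0,0,-0.03],
  [0,0,-0.06],
  [0,0,-0.1],
  [0,0,-0.11],
  [0,0,-0.11],
  [0,0,-0.11],
], yaw=[0,0,0,0,0,0,0], fingers=[255,255,255,255,255,255,255])

```text
clock: 17.0
position: [476.8, 32.6, 189.9]
ee_rot: [0.742, -0.671, 0.008, -0.011]
contact_force: [-0.0, 0.1, 0.7]
gripper_width: -0.3
```

```bash
python3 - <<'E'
from h import *
s=read_state(); im=snap('wrist','w18');pickle.dump(s,open('s_w18.pkl','wb')); print(tobox(s['position']),s['contact_force'],s['clock'])
cv2.imwrite('pics/w18z.png',cv2.resize(im[140:270,100:310],(800,495),interpolation=cv2.INTER_CUBIC))
snap('scene','sc18'); i=cv2.imread('pics/sc18.png'); cv2.imwrite('pics/sc18z.png',i)
E
```

```text
[-75.74484267   0.23569478 189.88871274] [-0.03651225  0.06045259  0.67692561] 17.0
```

View pics/w18z.png

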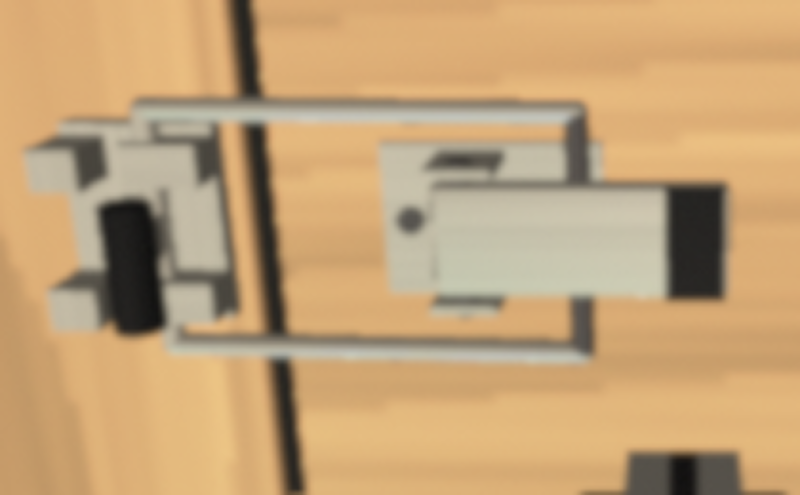

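View pics/sc18z.png

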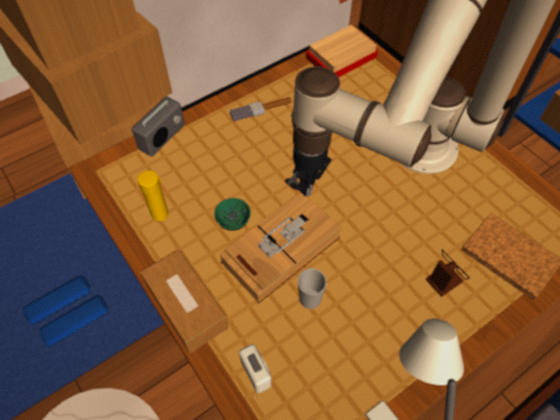

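```bash
python3 - <<'E'
from h import *
s=L('w18')
q=lambda x,y,z: tobox(wonz(s,(100+x*210/800,140+y*130/495),z)).round(1)
print('gap',q(232,10,62),q(250,10,62),'hook lip far',q(165,285,77),'hook R',q(215,285,77),'lever',q(435,240,81),q(725,240,81))
print(job_done())
E
```

```text
gap [ 21.9 -44.1  62. ] [ 18.1 -44.1  62. ] hook lip far [36.8 11.7 77. ] hook R [26.1 11.6 77. ] lever [-22.2  -0.2  81. ] [-81.5  -0.9  81. ]
the job is handed in; nothing more can be done
None
```

The box is latched shut and I handed the job in at about 17 s of the 51 s allowed; no verdict came back.

**What I did**
- I gripped the loop by its thumb bar and lowered the cross wire into the gap behind the keeper hooks. The wrist picture put the keeper about 6–7 mm off nominal along the box.
- I drew the wire back under the lips until it was about against the hook walls, then let go.
- I pushed the lever over with the closed fingertips until it snapped past centre.

**Forces:** Wrist readings between moves stayed at about 5 N or less while lowering and drawing back the loop. Pushing the lever showed about 10 N at most, and a final check press on the flat lever about 9 N.

**Last checks**
- **Lever:** the press met it at z about 80.6 mm, against 81 mm expected for its flat top.
- **Cross wire:** the last close view shows it still under both lips.
- **Lid:** the slot between deck and lid narrowed to about 4 mm, and the keeper shifted towards the latch, so the lid came in well over 10 mm.
- **Other things:** they looked unmoved in the scene view, and the gripper stood clear at about 190 mm height, with no contact force.

**Disagreements**
- In the final picture the far hook measured about 11 mm long instead of the nominal 16 mm. I put this down to the oblique view and did not measure it again.
- The gripper read about 7 mm open while holding the 10 mm bar, but the grip held.

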